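# Wake the bathroom mirror from its push switches

## Task

Wake the bathroom mirror from the loose push switches on the counter: with a fingertip, lightly press down first the wide round key (mains), then the long bar key (demister), then the square key (light), each until it has gone nearly all the way down, where it stays. Leave the small round key (shower bell) up, and do not pick up, shift or knock over the switches or anything else on the counter.

Things in the scene. Friction and masses are not known exactly. Their poses are not given: they have to be found in the camera images.
- wide_switch: loose switch: white plastic disc case, 72 mm across, 24 mm high, 0.3 kg, standing on the counter; origin at the centre of its underside, z up; in its middle, a dark rubber-topped key that is WIDE ROUND, 46 mm across (mains). Which of the four places it stands in varies.
- wide_key_top (a point): centre of the flat top of that key; 46 mm above the counter while up (22 mm above the case). The rubber top is springy (1500 N/m, gives 10 mm) on the key's stem: a push of 3 N sinks it 2 mm before the stem moves, and over-pushing at the bottom sinks it up to 8 mm more (15 N), after which it is hard; let go, it springs back up on the stem
- wide_key (a joint): how far that key's stem is pushed down, m: 0 up, 0.010 all the way down (key top, let go, then 12 mm above the case); counts as down above 0.006 and as pressed out of turn above 0.003. It slides at about 3 N plus 8 N per m/s and has no return spring: it stays where it is left. Pushing with over 20 N is too hard.
- bar_switch: loose switch: white plastic disc case, 72 mm across, 24 mm high, 0.3 kg, standing on the counter; origin at the centre of its underside, z up; in its middle, a dark rubber-topped key that is a LONG BAR, 54 mm (its y) by 16 mm (demister). Which of the four places it stands in varies.
- bar_key_top (a point): centre of the flat top of that key; 46 mm above the counter while up (22 mm above the case). The rubber top is springy (1500 N/m, gives 10 mm) on the key's stem: a push of 3 N sinks it 2 mm before the stem moves, and over-pushing at the bottom sinks it up to 8 mm more (15 N), after which it is hard; let go, it springs back up on the stem
- bar_key (a joint): how far that key's stem is pushed down, m: 0 up, 0.010 all the way down (key top, let go, then 12 mm above the case); counts as down above 0.006 and as pressed out of turn above 0.003. It slides at about 3 N plus 8 N per m/s and has no return spring: it stays where it is left. Pushing with over 20 N is too hard.
- square_switch: loose switch: white plastic disc case, 72 mm across, 24 mm high, 0.3 kg, standing on the counter; origin at the centre of its underside, z up; in its middle, a dark rubber-topped key that is SQUARE, 30 by 30 mm (mirror light). Which of the four places it stands in varies.
- square_key_top (a point): centre of the flat top of that key; 46 mm above the counter while up (22 mm above the case). The rubber top is springy (1500 N/m, gives 10 mm) on the key's stem: a push of 3 N sinks it 2 mm before the stem moves, and over-pushing at the bottom sinks it up to 8 mm more (15 N), after which it is hard; let go, it springs back up on the stem
- square_key (a joint): how far that key's stem is pushed down, m: 0 up, 0.010 all the way down (key top, let go, then 12 mm above the case); counts as down above 0.006 and as pressed out of turn above 0.003. It slides at about 3 N plus 8 N per m/s and has no return spring: it stays where it is left. Pushing with over 20 N is too hard.
- small_switch: loose switch: white plastic disc case, 72 mm across, 24 mm high, 0.3 kg, standing on the counter; origin at the centre of its underside, z up; in its middle, a dark rubber-topped key that is SMALL ROUND, 18 mm across (shower bell; to be left up). Which of the four places it stands in varies.
- small_key_top (a point): centre of the flat top of that key; 46 mm above the counter while up (22 mm above the case). The rubber top is springy (1500 N/m, gives 10 mm) on the key's stem: a push of 3 N sinks it 2 mm before the stem moves, and over-pushing at the bottom sinks it up to 8 mm more (15 N), after which it is hard; let go, it springs back up on the stem
- small_key (a joint): how far that key's stem is pushed down, m: 0 up, 0.010 all the way down (key top, let go, then 12 mm above the case); counts as down above 0.006 and as pressed out of turn above 0.003. It slides at about 3 N plus 8 N per m/s and has no return spring: it stays where it is left. Pushing with over 20 N is too hard.
- tumbler: white ceramic tumbler, 76 mm across, 100 mm high, upright; origin centre of underside
- lipstick: rose-gold lipstick case, 24 mm across, 74 mm high, standing; origin centre of underside; tips easily
- comb: bamboo comb, 150 mm (its y) by 35 mm, 7 mm thick, lying flat; origin under its middle
- perfume: amber glass perfume bottle, 34 by 52 mm, 96 mm high with cap; origin centre of underside
- cream: white cream jar with rose-gold lid, 58 mm across, 55 mm high; origin centre of underside
- nailbrush: bamboo nail brush, 36 by 85 mm (its y), 30 mm high; origin centre of underside
- turntable_point (a point): a point of the floor (30 mm from the axis, 19 mm above the counter) of the clear round turntable organiser, 220 mm across, which spins freely and carries three bottles up to 124 mm high; it stands on the left of the counter
Things that resemble listed ones, but are neither listed nor needed, are in the scene too. What is shaped like the bar_switch but purple or red is not meant. What is shaped like the wide_switch but green or red is not meant.

How it is judged:
On the way, in this order (a step that is already met when the one before it is completed fails the run):
1. wide round key down (value of joint wide_key above 0.006 m), for 0.1 s.
2. long bar key down (value of joint bar_key above 0.006 m), for 0.1 s.
3. square key down (value of joint square_key above 0.006 m), for 0.1 s.
At the end, for the whole second after the job is handed in: The wide round, bar and square keys are each more than 6 mm down and the small round key less than 3 mm; all four switches stand flat, at rest, within 20 mm of where they began; every other thing is within 20 mm of where it began, and the turntable has turned less than about 0.27 rad (15 degrees) (value of joint each of wide_key, bar_key, square_key above 0.006 m and value of joint small_key below 0.003 m and distance of each of wide_switch, bar_switch, square_switch, small_switch, tumbler, lipstick, comb, perfume, cream, nailbrush from where it was at the start of the episode below 0.02 m and angle between each of wide_switch, bar_switch, square_switch, small_switch's own z axis and vertical below 0.1 rad and linear speed of each of wide_switch, bar_switch, square_switch, small_switch below 0.02 m/s and distance of turntable_point from where it was at the start of the episode below 0.008 m); the robot touches nothing.
It fails at once if the bar key pressed before the wide round key is down, or the square key before the bar key is down ((value of joint bar_key above 0.003 m and value of joint wide_key below 0.006 m) or (value of joint square_key above 0.003 m and value of joint bar_key below 0.006 m)).
It fails at once if the small round key pressed (value of joint small_key above 0.003 m).
It fails at once if a switch pushed harder than 20 N (contact force between any of the fingers, the arm and wide_switch above 20 N or contact force between any of the fingers, the arm and bar_switch above 20 N or contact force between any of the fingers, the arm and square_switch above 20 N or contact force between any of the fingers, the arm and small_switch above 20 N).
It fails at once if a switch lifted more than 6 mm, shifted more than 20 mm or tipped (height (world z) of any of wide_switch, bar_switch, square_switch, small_switch above 0.006 m or (distance of wide_switch from where it was at the start of the episode above 0.02 m or angle between wide_switch's own z axis and vertical above 0.35 rad) or (distance of bar_switch from where it was at the start of the episode above 0.02 m or angle between bar_switch's own z axis and vertical above 0.35 rad) or (distance of square_switch from where it was at the start of the episode above 0.02 m or angle between square_switch's own z axis and vertical above 0.35 rad) or (distance of small_switch from where it was at the start of the episode above 0.02 m or angle between small_switch's own z axis and vertical above 0.35 rad)).
It fails at once if another thing on the counter lifted, shifted more than 20 mm or tipped, or the turntable turned more than about 0.27 rad (15 degrees) ((distance of tumbler from where it was at the start of the episode above 0.02 m or angle between tumbler's own z axis and vertical above 0.35 rad) or (distance of lipstick from where it was at the start of the episode above 0.02 m or angle between lipstick's own z axis and vertical above 0.35 rad) or (distance of comb from where it was at the start of the episode above 0.02 m or angle between comb's own z axis and vertical above 0.35 rad) or (distance of perfume from where it was at the start of the episode above 0.02 m or angle between perfume's own z axis and vertical above 0.35 rad) or (distance of cream from where it was at the start of the episode above 0.02 m or angle between cream's own z axis and vertical above 0.35 rad) or (distance of nailbrush from where it was at the start of the episode above 0.02 m or angle between nailbrush's own z axis and vertical above 0.35 rad) or distance of turntable_point from where it was at the start of the episode above 0.008 m).
It also fails if it takes over 48 s, if anything falls off the work surface, if the arm or the gripper's body presses on something with over 40 N, if the wrist force passes 120 N, or if a joint passes its speed limit or range.

## Robot

A 6-joint arm with a two-finger parallel gripper is mounted at the origin on the work surface. World frame = base frame: x ahead of the robot, y to its left, z up, the work surface at z = 0. Lengths are in m, angles in rad, forces in N, time in s.
With the tool pointing down it reaches from about 0.35 to 0.85 m from the base axis. Payload 8.1 kg.
Tool frame: the origin (TCP) lies between the finger pads; the fingertips stand 25 mm ahead of it and the grasp point (between the pads) lies 6 mm ahead of it; z points along the fingers, y is the line along which they close (so a half turn about z gives the same grasp; the last joint's range is limited). The gripper opens to 93 mm and grips with 3 to 60 N. Pads are 15 mm wide; open, the fingers measure 128 mm over their backs; the gripper's body (75 mm by 188 mm) begins 65 mm behind the grasp point.
Start: joints at [-1.259, 0.13, 1.488, -0, 1.523, -0.085], TCP at [0.232, -0.553, 0.244] pointing down, gripper open.
Joint ranges: [-2.96, 2.96], [-0.89, 2.26], [0.02, 2.5], [-1.34, 4.48], [0, 2.73], [-2.66, 2.66]. Speed limits (rad/s): [2.39, 2.39, 2.79, 3.14, 3.14, 3.14].

## Interface

Orientations are given as a rotation vector (axis times angle).
In Python, from plant import robot gives the robot as it stands.
- The arm moves only by the tool arm_command, never from a script. Its argument "increments" is text: rows parted by semicolons, each of 5 numbers parted by spaces: the closure, from 0 (fully open) to 1 (shut), then the shift along the tool's x, y, z in mm, then the turn about the tool's z in rad. A call has 1 to 5 rows; each row is the pose to reach, as a shift and turn from the pose commanded when the call began, along the tool's axes at that moment; what a row does not reach only later rows make up. A row lasts 1/10 s, in which the tool goes at most 50 mm and 8.59 degrees, less where a joint would pass 70% of its speed; a pose out of reach is approached as far as the arm can. A call with a gripper value outside its range is refused whole. The fingers move at their own pace and stop on an object; "grip_force" is the grip in N (left out, the last holds). Time passes only in rows, so rows that repeat a pose let the fingers close. It gives the time, the measured TCP pose, the force, the opening and the grip force at its end, in the units of the state.
- robot.read_state(): the state, without advancing time (a new reading comes with each control period).
- robot.read_camera(name): name is "scene" or "top" or "wrist"; returns the picture (384x512x3 uint8, blue, green, red); there is no depth.
- robot.camera_model(name): a dict with "fx", "fy", "cx", "cy" (pixels), "D" ([k1, k2, p1, p2, k3] as OpenCV has them; the pictures are not rectified), "eye" and "rotation" of the camera in the world. Camera axes: x right, y down, z forward; pixel columns grow to the right and rows downward; lengths in m; the calibration is good to about 2 mm. A picture is of the moment at which its call begins: read the wrist's pose just before it. camera_model takes no time and is no camera call; for the wrist camera it gives the pose at the moment of the call.
- robot.close_job(): hands the job in; it is judged then, once.
The state is a dict: "t": time; "q": joint angles; "dq": joint speeds; "joint_torque": joint torques, N m; "tool_pos": TCP position; "orientation": TCP orientation; "force": force on the tool from outside, world axes, zero at the start; "wrist_torque": the same for the moment, N m; "opening": finger opening in m; "gripper_force": force on a finger pad.
Only numpy, scipy, OpenCV 4.12 (cv2) and the standard library are available. Lean on these libraries where they do the work, as an engineer would, in place of code of your own. Each camera call takes 0.05 s, during which the arm holds its last target. There are 200 camera calls.

## Working session

There is one attempt and no reset: what is moved stays moved. The work goes in short steps, Python scripts to look and compute and a tool call to move; the robot and the scene stay as the last step left them, time stands still between calls to the robot, and variables do not carry over. Pictures are saved under pics/ and viewed, at most 10 in all, crops included, and the job is handed in when it is done.

Besides the shell and the picture viewer there is one more tool, called after "Emit:" by a JSON object that holds its "fn" and its "kwargs", one argument or row to a line. arm_command: Moves the arm, as the interface text tells. Its arguments: {"type":"object","properties":{"increments":{"type":"string"},"grip_force":{"type":"number"}},"required":["increments"]}

```bash
mkdir -p pics
python3 - <<'E'
from plant import robot
import cv2
s=robot.read_state(); print(s)
for n in ("scene","top"):
    m=robot.camera_model(n); print(n,m)
    cv2.imwrite(f"pics/{n}0.png",robot.read_camera(n))
E
```

```text
{'t': 0.0, 'q': array([-1.25942232e+00,  1.31172693e-01,  1.48927299e+00,  1.29777645e-05,
        1.52297308e+00, -8.53893918e-02]), 'dq': array([-0.00094659, -0.00030645, -0.00081096, -0.00019242,  0.00136692,
       -0.0004611 ]), 'joint_torque': array([-2.87553041e-03, -5.59850764e+01, -4.91752660e+01,  7.65892491e-02,
        3.55490029e-02, -1.11870747e-04]), 'tool_pos': array([ 0.23173354, -0.55288524,  0.24258396]), 'orientation': array([-3.07819584e+00, -6.18795735e-01,  3.03016139e-04]), 'force': array([-0.10187732,  0.16516005, -0.30808146]), 'wrist_torque': array([-0.03361476, -0.04171529, -0.01696819]), 'gripper_force': 0.0, 'opening': 0.09318075045662362}
scene {'fx': 359.07829812453724, 'fy': 359.07829812453724, 'cx': 256.277373629913, 'cy': 191.98699275378544, 'D': array([-0.01230368,  0.        ,  0.        ,  0.        ,  0.        ]), 'eye': array([ 0.92068964, -0.27711964,  0.71461565]), 'rotation': array([-2.28705937, -1.04766496,  0.33389473])}
top {'fx': 403.69938854937055, 'fy': 403.69938854937055, 'cx': 254.94583030588905, 'cy': 192.16444286273443, 'D': array([-0.03254282,  0.        ,  0.        ,  0.        ,  0.        ]), 'eye': array([0.42833958, 0.05615693, 0.88341842]), 'rotation': array([-2.17435127,  2.11304304, -0.19781584])}
```

View pics/top0.png

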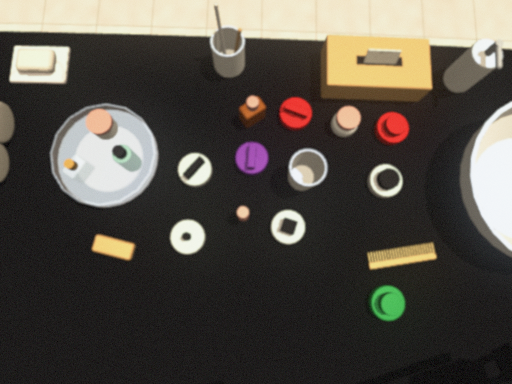

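View pics/scene0.png

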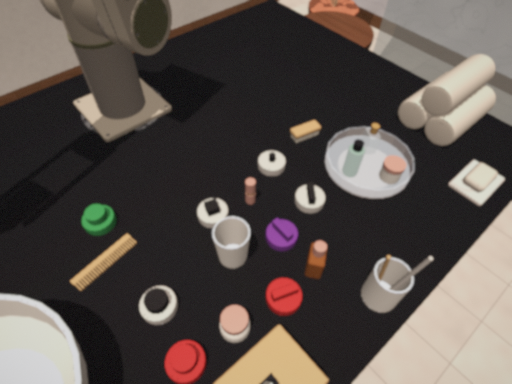

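The top view shows these candidates, with pixel positions:
- **White switches:** wide round key at (386,181), bar at (195,169), square at (288,227) and small round at (187,237).
- **Decoys:** purple bar (252,157), red bar (295,113), red wide (393,127) and green wide (388,303).

The scene view agrees: wide (158,304), bar (310,197), square (212,211), small (271,162). I choose the four white cases and will measure them in both views.

```bash
cat > h.py <<'E'
import cv2, numpy as np
def cast(m,uv,z):
    K=np.array([[m['fx'],0,m['cx']],[0,m['fy'],m['cy']],[0,0,1]])
    p=cv2.undistortPoints(np.float64(uv).reshape(-1,1,2),K,m['D']).reshape(-1,2)
    d=np.c_[p,np.ones(len(p))]@cv2.Rodrigues(np.float64(m['rotation']))[0].T
    return m['eye']+d*((z-m['eye'][2])/d[:,2])[:,None]
def to_tool(s,target):
    R=cv2.Rodrigues(np.float64(s['orientation']))[0]
    return R.T@(np.array(target)-s['tool_pos'])*1000
E
python3 - <<'E'
from plant import robot
from h import *
seeds={'top':dict(wide=(386,181),bar=(195,169),square=(288,227),small=(187,237)),'scene':dict(wide=(158,304),bar=(310,197),square=(212,211),small=(271,162))}
crops=[]
for n in seeds:
    im=cv2.imread(f'pics/{n}0.png'); m=robot.camera_model(n)
    hsv=cv2.cvtColor(im,cv2.COLOR_BGR2HSV)
    w=((hsv[...,2]>110)&(hsv[...,1]<75)).astype(np.uint8)
    for k,(u,v) in seeds[n].items():
        r=26; sub=np.zeros_like(w); cv2.circle(sub,(u,v),r,1,-1); sub&=w
        nl,L,st,c=cv2.connectedComponentsWithStats(sub)
        i=1+np.argmax(st[1:,4]); 
        pts=np.argwhere(L==i)[:,::-1]
        hull=cv2.convexHull(pts.astype(np.int32)).reshape(-1,2)
        P=cast(m,hull,0.012)[:,:2]
        (cx,cy),(a,b),ang=cv2.fitEllipse(np.float32(cv2.convexHull(np.float32(P)).reshape(-1,2)*1000))
        # dark key blob inside hull
        msk=np.zeros_like(w); cv2.fillConvexPoly(msk,hull,1); msk=cv2.erode(msk,np.ones((3,3)))
        d=np.argwhere((msk==1)&(hsv[...,2]<80))[:,::-1]
        kc=cast(m,[d.mean(0)],0.040)[0,:2]*1000 
        rc=cv2.minAreaRect(np.float32(cast(m,d,0.046)[:,:2]*1000))
        print(n,k,'case',round(cx),round(cy),'diam',round(a),round(b),'key',kc.round(),'size',np.round(rc[1]),round(rc[2]))
        crops.append(cv2.resize(im[v-30:v+30,u-30:u+30],(200,200),interpolation=cv2.INTER_CUBIC))
cv2.imwrite('pics/crops.png',np.vstack([np.hstack(crops[:4]),np.hstack(crops[4:])]))
m=robot.camera_model('top')
print(cast(m,[(307,152),(303,160),(243,213),(122,153),(100,122),(252,100),(105,157),(400,257),(113,247),(345,120)],0.1).round(3))
E
```

```text
top wide case 610 -248 diam 75 76 key [ 607. -242.] size [38. 46.] 28
top bar case 622 176 diam 75 76 key [618. 175.] size [14. 48.] 48
top square case 501 -31 diam 75 75 key [499. -29.] size [25. 26.] 72
top small case 473 184 diam 75 76 key [473. 183.] size [ 8. 12.] 2
scene wide case 605 -245 diam 75 80 key [ 610. -245.] size [40. 47.] 81
scene bar case 617 178 diam 76 90 key [624. 170.] size [12. 50.] 44
scene square case 512 -29 diam 87 115 key [512. -32.] size [65. 70.] 4
scene small case 470 186 diam 75 94 key [477. 179.] size [ 8. 21.] 47
[[ 0.644 -0.059  0.1  ]
 [ 0.627 -0.051  0.1  ]
 [ 0.517  0.065  0.1  ]
 [ 0.63   0.31   0.1  ]
 [ 0.693  0.36   0.1  ]
 [ 0.75   0.054  0.1  ]
 [ 0.621  0.343  0.1  ]
 [ 0.44  -0.242  0.1  ]
 [ 0.444  0.312  0.1  ]
 [ 0.714 -0.137  0.1  ]]
```

View pics/crops.png

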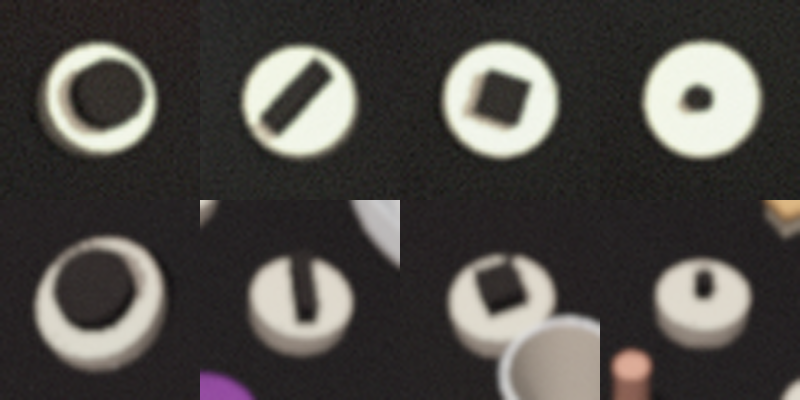

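The crop confirms the choice: in the top row the four white cases are wide round, slanted bar, square and small round, and the sizes match. Casting to z=0.024 gives the centres as wide (0.607,-0.244), bar (0.619,0.174) and square (0.500,-0.030). I'll turn the tool so the long side of the gripper body lies along world x, clear of the sink and the bottles.

Emit:
{"fn": "arm_command", "kwargs": {
  "increments": "1 0 0 -40 0; 1 46 -14 -40 -0.14; 1 92 -28 -40 -0.28; 1 138 -42 -40 -0.42; 1 184 -56 -40 -0.56",
  "grip_force": 10
}}

```text
t: 0.6
tool_pos: [0.3809, -0.4292, 0.2833]
orientation: [-2.785, -1.453, 0.0]
force: [0.7, -1.2, -0.2]
opening: 0.0575
gripper_force: 0.0
```

Run:
```python
from plant import robot
from h import *
s=robot.read_state();print(s['t'],s['q'].round(3),to_tool(s,[.607,-.244,.1]),cv2.Rodrigues(s['orientation'])[0].round(3),s['opening'])
```

```text
0.6 [-0.934  0.047  1.505  0.     1.59  -0.325] [281.19119882  79.6629949  183.28121233] [[ 0.572  0.82  -0.   ]
 [ 0.82  -0.572  0.   ]
 [ 0.    -0.001 -1.   ]] 0.0574660102563802
```

Emit:
{"fn": "arm_command", "kwargs": {
  "increments": "1 46 13 0 -0.12; 1 92 26 0 -0.24; 1 138 39 0 -0.36; 1 184 52 0 -0.48; 1 230 65 0 -0.61"
}}

```text
t: 1.1
tool_pos: [0.5667, -0.2784, 0.2832]
orientation: [-2.22, -2.222, 0.0]
force: [1.0, -1.0, 0.4]
opening: 0.0174
gripper_force: 0.0
```

Run:
```python
from plant import robot
from h import *
s=robot.read_state();print(s['t'],s['q'].round(3),to_tool(s,[.607,-.244,.1]),cv2.Rodrigues(s['orientation'])[0].round(3),s['opening'])
```

```text
1.1 [-0.538  0.203  1.336 -0.     1.603 -0.539] [ 34.33556159  40.41723531 183.14076154] [[-0.001  1.    -0.001]
 [ 1.     0.001  0.   ]
 [ 0.    -0.001 -1.   ]] 0.01735541241087638
```

Emit:
{"fn": "arm_command", "kwargs": {
  "increments": "1 34 36 0 0; 1 34 40 40 0; 1 34 40 85 0; 1 34 40 130 0; 1 34 40 173 0"
}}

```text
t: 1.6
tool_pos: [0.6052, -0.2456, 0.1081]
orientation: [-2.224, -2.217, 0.001]
force: [0.1, 0.0, -0.7]
opening: 0.0004
gripper_force: 0.0
```

Emit:
{"fn": "arm_command", "kwargs": {
  "increments": "1 0 0 10 0; 1 0 0 15 0; 1 0 0 15 0"
}}

```text
t: 1.9
tool_pos: [0.6065, -0.2467, 0.0971]
orientation: [2.225, 2.216, 0.001]
force: [0.8, -1.0, 0.5]
opening: 0.0002
gripper_force: 0.0
```

Run:
```python
from plant import robot
from h import *
s=robot.read_state();m=robot.camera_model('wrist');print(s['t'],s['opening'],to_tool(s,[.607,-.244,.058]),s['force'].round(2))
im=robot.read_camera('top');im2=robot.read_camera('scene');im3=robot.read_camera('wrist')
a=cv2.resize(im2[200:384,60:316],None,fx=1.56,fy=1.56)
b=cv2.resize(im3,(400,287))
cv2.imwrite('pics/w1.png',np.hstack([a[:287,:400],np.pad(b,((0,0),(0,0),(0,0)))]) if a.shape[0]>=287 else a)
```

```text
1.9 0.00018226298544466677 [ 2.70902708  0.40885583 39.11677721] [ 0.8  -1.03  0.45]
```

View pics/w1.png

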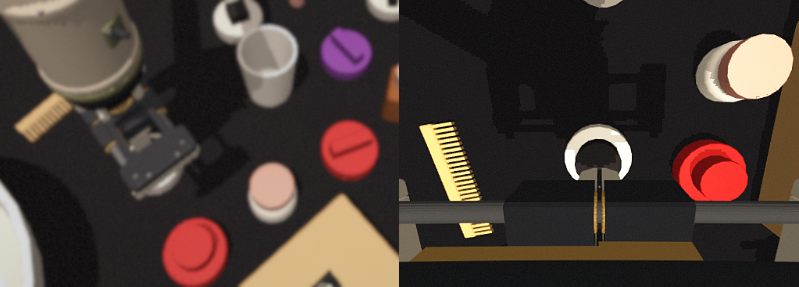

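The view shows the shut fingertips over the wide key, whose white ring surrounds (598,155) in the wrist half. They are centred, with only the red decoy and the comb nearby, so I press in small steps.

Emit:
{"fn": "arm_command", "kwargs": {
  "increments": "1 2 0 8 0; 1 2 0 16 0; 1 2 0 20 0; 1 2 0 24 0; 1 2 0 26 0"
}}

```text
t: 2.55
tool_pos: [0.6054, -0.2441, 0.069]
orientation: [-2.225, -2.216, 0.0]
force: [-2.4, 1.4, 2.7]
opening: 0.0009
gripper_force: 1.4
```

Emit:
{"fn": "arm_command", "kwargs": {
  "increments": "1 0 0 2 0; 1 0 0 4 0; 1 0 0 6 0; 1 0 0 6 0"
}}

```text
t: 2.95
tool_pos: [0.6058, -0.2442, 0.0635]
orientation: [-2.226, -2.217, -0.0]
force: [-1.4, 0.8, 3.1]
opening: 0.0005
gripper_force: 1.3
```

Emit:
{"fn": "arm_command", "kwargs": {
  "increments": "1 0 0 2 0; 1 0 0 4 0; 1 0 0 5 0; 1 0 0 5 0"
}}

```text
t: 3.35
tool_pos: [0.606, -0.2443, 0.0587]
orientation: [2.226, 2.217, 0.0]
force: [-0.7, 0.7, 4.7]
opening: 0.0007
gripper_force: 1.9
```

Emit:
{"fn": "arm_command", "kwargs": {
  "increments": "1 0 0 1 0; 1 0 0 1 0; 1 0 0 -20 0; 1 0 0 -65 0; 1 0 0 -110 0"
}}

```text
t: 3.85
tool_pos: [0.6045, -0.2437, 0.1679]
orientation: [-2.223, -2.214, 0.002]
force: [0.6, 0.1, 0.3]
opening: 0.0007
gripper_force: 0.0
```

Emit:
{"fn": "arm_command", "kwargs": {
  "increments": "1 30 0 -40 0; 1 78 2 -40 0; 1 126 4 -40 0; 1 174 6 -40 0; 1 222 8 -40 0"
}}

```text
t: 4.35
tool_pos: [0.6143, -0.0206, 0.2083]
orientation: [-2.226, -2.216, 0.0]
force: [0.5, 0.3, 0.6]
opening: 0.0009
gripper_force: 0.0
```

Emit:
{"fn": "arm_command", "kwargs": {
  "increments": "1 48 1 0 0; 1 96 3 0 0; 1 144 4 0 0; 1 190 6 0 0; 1 190 6 0 0"
}}

```text
t: 4.85
tool_pos: [0.6205, 0.1736, 0.2079]
orientation: [-2.218, -2.222, -0.001]
force: [-0.0, -1.1, 0.2]
opening: 0.001
gripper_force: 0.0
```

Run:
```python
from plant import robot
from h import *
s=robot.read_state();print(s['t'],s['opening'],s['tool_pos'],to_tool(s,[.619,.174,.058]),s['force'].round(2))
im2=robot.read_camera('scene');im3=robot.read_camera('top')
cv2.imwrite('pics/b1.png',np.hstack([cv2.resize(im2,(400,300)),cv2.resize(im3,(400,300))]))
```

```text
4.85 0.0010084737202465948 [0.62049333 0.17355104 0.20790769] [  0.16325842  -1.3907668  149.90926087] [-0.04 -1.1   0.17]
```

View pics/b1.png

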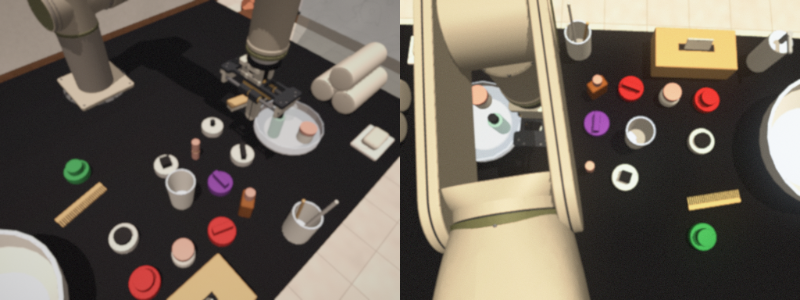

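The wide switch stands flat with its key now low (scene half, (123,238)), and the gripper is above the bar switch, clear of the bottles. I descend.

Emit:
{"fn": "arm_command", "kwargs": {
  "increments": "1 0 -1 45 0; 1 0 -1 90 0; 1 0 -1 110 0; 1 0 -1 122 0; 1 0 -1 122 0"
}}

```text
t: 5.45
tool_pos: [0.6194, 0.1661, 0.0847]
orientation: [-2.226, -2.214, 0.005]
force: [-0.5, -0.7, -0.0]
opening: 0.0006
gripper_force: 0.0
```

Run:
```python
from plant import robot
from h import *
s=robot.read_state();print(s['tool_pos'],to_tool(s,[.619,.174,.058]))
im2=robot.read_camera('scene')[100:260,220:420];im3=robot.read_camera('wrist')
cv2.imwrite('pics/b2.png',np.hstack([cv2.resize(im2,(375,300)),cv2.resize(im3,(400,300))]))
```

```text
[0.61935375 0.16613121 0.08465888] [ 7.88942742 -0.31112623 26.65330771]
```

View pics/b2.png

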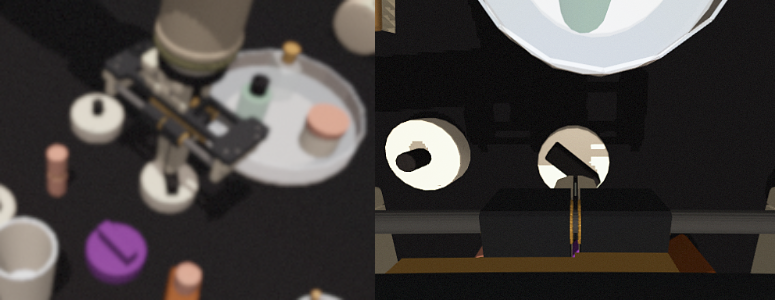

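The fingers are above the bar key but sit about 8 mm low in y. I let the arm settle and correct.

Emit:
{"fn": "arm_command", "kwargs": {
  "increments": "1 4 0 0 0; 1 6 0 0 0; 1 6 0 0 0; 1 6 0 0 0"
}}

```text
t: 5.95
tool_pos: [0.6207, 0.174, 0.0873]
orientation: [2.225, 2.217, 0.001]
force: [-0.3, 0.5, -0.5]
opening: 0.0005
gripper_force: 0.0
```

Emit:
{"fn": "arm_command", "kwargs": {
  "increments": "1 0 -1 6 0; 1 0 -1 11 0; 1 0 -1 14 0; 1 0 -1 17 0; 1 0 -1 20 0"
}}

```text
t: 6.45
tool_pos: [0.6191, 0.1736, 0.0664]
orientation: [-2.226, -2.217, 0.001]
force: [-2.7, -0.6, 3.4]
opening: 0.0005
gripper_force: 1.5
```

Emit:
{"fn": "arm_command", "kwargs": {
  "increments": "1 0 0 2 0; 1 0 0 4 0; 1 0 0 6 0; 1 0 0 6 0"
}}

```text
t: 6.85
tool_pos: [0.6194, 0.1737, 0.0604]
orientation: [-2.226, -2.217, 0.0]
force: [-1.4, -0.9, 1.9]
opening: 0.0005
gripper_force: 1.2
```

Emit:
{"fn": "arm_command", "kwargs": {
  "increments": "1 0 0 1 0; 1 0 0 2 0; 1 0 0 3 0; 1 0 0 3 0"
}}

```text
t: 7.25
tool_pos: [0.6196, 0.1737, 0.0579]
orientation: [2.226, 2.217, 0.001]
force: [-2.4, -0.1, 6.0]
opening: 0.0
gripper_force: 2.5
```

The bar has bottomed at 6 N. I lift and move to the square switch.

Emit:
{"fn": "arm_command", "kwargs": {
  "increments": "1 0 0 -15 0; 1 0 0 -60 0; 1 0 0 -105 0; 1 0 0 -150 0; 1 -20 -12 -150 0"
}}

```text
t: 7.75
tool_pos: [0.6121, 0.1559, 0.2179]
orientation: [2.218, 2.213, 0.02]
force: [0.6, -0.3, 0.6]
opening: 0.0007
gripper_force: 0.0
```

Emit:
{"fn": "arm_command", "kwargs": {
  "increments": "1 -37 -21 0 0; 1 -74 -42 0 0; 1 -111 -64 0 0; 1 -148 -86 0 0; 1 -184 -107 0 0"
}}

```text
t: 8.25
tool_pos: [0.4988, -0.0312, 0.2086]
orientation: [2.225, 2.216, 0.001]
force: [0.4, 0.4, -0.3]
opening: 0.0005
gripper_force: 0.0
```

Emit:
{"fn": "arm_command", "kwargs": {
  "increments": "1 0 0 0 0; 1 0 0 0 0; 1 0 0 0 0"
}}

```text
t: 8.55
tool_pos: [0.5002, -0.0293, 0.2083]
orientation: [2.225, 2.217, 0.002]
force: [0.6, -1.0, 1.0]
opening: 0.0005
gripper_force: 0.0
```

Run:
```python
from plant import robot
from h import *
s=robot.read_state();print(s['t'],s['tool_pos'],to_tool(s,[.500,-.030,.058]))
im2=robot.read_camera('scene');im3=robot.read_camera('wrist')
cv2.imwrite('pics/s1.png',np.hstack([cv2.resize(im2,(400,300)),cv2.resize(im3,(400,300))]))
```

```text
8.55 [ 0.50023437 -0.02925405  0.20830978] [ -0.78300653  -0.4228547  150.30917775]
```

View pics/s1.png

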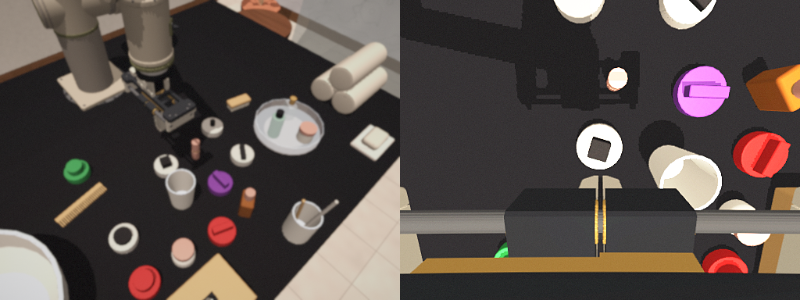

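The fingers are centred on the square key (wrist half, (600,149)), and the bar now stands lower at (242,152). The tumbler lies under one end of the gripper body, with about 18 mm of height to spare.

Emit:
{"fn": "arm_command", "kwargs": {
  "increments": "1 0 0 40 0; 1 0 0 80 0; 1 0 0 105 0; 1 0 0 120 0; 1 0 0 122 0"
}}

```text
t: 9.15
tool_pos: [0.498, -0.0285, 0.0829]
orientation: [-2.221, -2.216, 0.004]
force: [-0.4, 0.2, -1.0]
opening: 0.0004
gripper_force: 0.0
```

Emit:
{"fn": "arm_command", "kwargs": {
  "increments": "1 0 0 3 0; 1 0 0 6 0; 1 0 0 9 0; 1 0 0 12 0"
}}

```text
t: 9.55
tool_pos: [0.5003, -0.0299, 0.0743]
orientation: [2.225, 2.216, 0.001]
force: [-0.6, -0.3, 0.1]
opening: 0.0008
gripper_force: 0.0
```

Emit:
{"fn": "arm_command", "kwargs": {
  "increments": "1 0 0 3 0; 1 0 0 6 0; 1 0 0 9 0; 1 0 0 11 0; 1 0 0 13 0"
}}

```text
t: 10.05
tool_pos: [0.5, -0.0299, 0.0608]
orientation: [2.225, 2.217, 0.001]
force: [1.0, -0.7, 3.3]
opening: 0.0007
gripper_force: 1.5
```

Emit:
{"fn": "arm_command", "kwargs": {
  "increments": "1 0 0 1 0; 1 0 0 2 0; 1 0 0 2 0"
}}

```text
t: 10.35
tool_pos: [0.4999, -0.0299, 0.0588]
orientation: [2.226, 2.217, 0.001]
force: [1.9, -0.4, 3.6]
opening: 0.0007
gripper_force: 1.8
```

Emit:
{"fn": "arm_command", "kwargs": {
  "increments": "1 0 0 1 0; 1 0 0 2 0; 1 0 0 2 0"
}}

```text
t: 10.65
tool_pos: [0.5, -0.0299, 0.057]
orientation: [2.225, 2.217, 0.001]
force: [1.2, 0.1, 6.8]
opening: 0.0008
gripper_force: 3.2
```

Emit:
{"fn": "arm_command", "kwargs": {
  "increments": "1 0 0 -15 0; 1 0 0 -60 0; 1 0 0 -105 0; 1 0 0 -150 0; 1 0 0 -150 0"
}}

```text
t: 11.15
tool_pos: [0.5028, -0.0303, 0.2135]
orientation: [2.22, 2.211, 0.009]
force: [0.4, -0.6, -0.9]
opening: 0.0003
gripper_force: 0.0
```

Emit:
{"fn": "arm_command", "kwargs": {
  "increments": "1 0 -48 0 0; 1 0 -90 0 0; 1 0 -90 0 0; 1 0 -90 0 0"
}}

```text
t: 11.55
tool_pos: [0.4088, -0.0294, 0.2059]
orientation: [-2.226, -2.216, 0.0]
force: [0.2, -0.3, 0.4]
opening: 0.0003
gripper_force: 0.0
```

Run:
```python
from plant import robot
from h import *
im2=robot.read_camera('scene')[120:340,80:380]
cv2.imwrite('pics/e1.png',cv2.resize(im2,(800,586),interpolation=cv2.INTER_CUBIC))
```

```text
(no output)
```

View pics/e1.png

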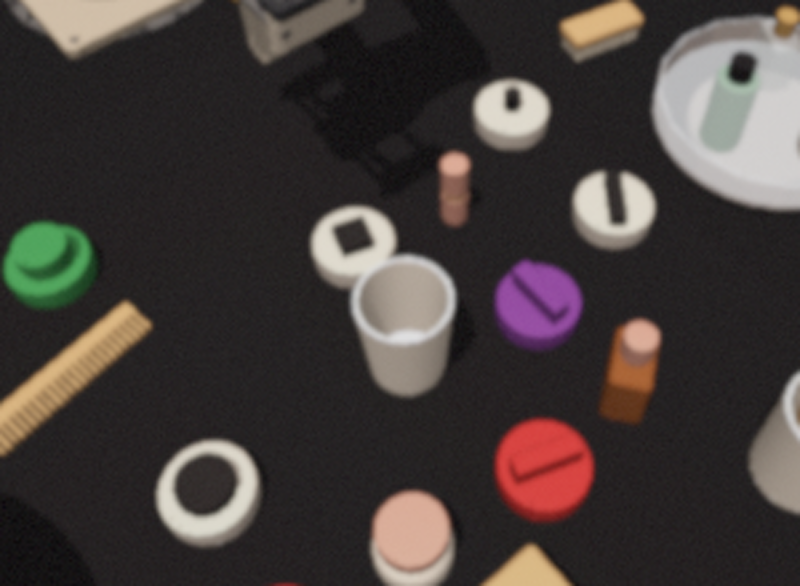

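The wide key (207,485), bar (616,197) and square (354,236) are all low in their cases. The small round key (512,97) still stands up, and everything else is where it was, so I hand in.

```bash
python3 -c "
from plant import robot
print(robot.close_job())"
```

```text
the job is handed in; nothing more can be done
None
```

I pressed the wide round, bar and square keys down in that order, left the small round key up, and handed the job in at about 12 s; the final picture showed nothing else moved, and no verdict came back.

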